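Hang the washed cups on the draining pegs

TASK

Hang the four washed cups, those standing mouth-down on the grey drying mat, on the drainer's pegs, one to a peg and still mouth-down, so that each rests with its inside floor on the peg's tip and drains with its rim clear of the tray: the two small white cups on the short pegs with orange caps, the two tall blue tumblers on the long pegs with black caps. Leave the white cup that stands upright where it is; it is still in use.

Things in the scene. Friction and masses are not known exactly. Their poses are not given: they have to be found in the camera images.
- cup_1: Small white cup, mouth-down on the grey mat. 55 mm high, 59 mm wide at the mouth, 42 at the base; floor 8 mm thick. Origin on the OUTSIDE of its base (uppermost, 60 mm above the table); +z runs from base to mouth, so down. Its round body is centred on x = 0, y = +11.5 mm; the handle, 14 mm thick, sticks out to y = -42 mm. Grip it across x, beside the handle.
- cup_2: Small white cup, mouth-down on the grey mat. 55 mm high, 59 mm wide at the mouth, 42 at the base; floor 8 mm thick. Origin on the OUTSIDE of its base (uppermost, 60 mm above the table); +z runs from base to mouth, so down. Its round body is centred on x = 0, y = +11.5 mm; the handle, 14 mm thick, sticks out to y = -42 mm. Grip it across x, beside the handle.
- tumbler_1: Tall dusky-blue tumbler, no handle, mouth-down on the grey mat. 110 mm high, 69 mm wide at the mouth, tapering to 53 at the base; wall 3.5 mm, floor 7 mm thick, 103 mm deep inside. Origin at the centre of the OUTSIDE of its base (uppermost, 115 mm above the table); +z runs from base to mouth, so down.
- tumbler_2: Tall dusky-blue tumbler, no handle, mouth-down on the grey mat. 110 mm high, 69 mm wide at the mouth, tapering to 53 at the base; wall 3.5 mm, floor 7 mm thick, 103 mm deep inside. Origin at the centre of the OUTSIDE of its base (uppermost, 115 mm above the table); +z runs from base to mouth, so down.
- long_peg_1: Long draining peg with a black cap: 10 mm rod, cap 16 mm thick, fixed in the tray, leaning 15 degrees. Origin at the tip (top of the cap), 145 mm above the table; z is up; from the tip the rod runs down along (0.259, 0, -0.966) of this frame to the tray floor, 9 mm above the table. Holds a tumbler's rim clear of the tray. A hung cup rests on the tip and swings until its wall leans on the rod.
- long_peg_2: Long draining peg with a black cap: 10 mm rod, cap 16 mm thick, fixed in the tray, leaning 15 degrees. Origin at the tip (top of the cap), 145 mm above the table; z is up; from the tip the rod runs down along (0.259, 0, -0.966) of this frame to the tray floor, 9 mm above the table. Holds a tumbler's rim clear of the tray. A hung cup rests on the tip and swings until its wall leans on the rod.
- short_peg_1: Short draining peg with an orange cap: 10 mm rod, cap 16 mm thick, fixed in the tray, leaning 15 degrees. Origin at the tip (top of the cap), 90 mm above the table; z is up; from the tip the rod runs down along (0.259, 0, -0.966) of this frame to the tray floor, 9 mm above the table. Too short for a tumbler. A hung cup rests on the tip and swings until its wall leans on the rod.
- short_peg_2: Short draining peg with an orange cap: 10 mm rod, cap 16 mm thick, fixed in the tray, leaning 15 degrees. Origin at the tip (top of the cap), 90 mm above the table; z is up; from the tip the rod runs down along (0.259, 0, -0.966) of this frame to the tray floor, 9 mm above the table. Too short for a tumbler. A hung cup rests on the tip and swings until its wall leans on the rod.
- drainer: White drip tray with the four pegs, 2 by 2, about 130 mm apart along its x and 140 mm along its y; which peg stands where varies. 270 mm (x) by 290 mm (y), rim 24 mm high. Origin under its centre on the table, z up. Fixed. It and the drying mat (grey, 270 x 280 mm, 4 mm thick) lie left and right of the robot, either way round.
- cup_in_use: a third small white cup like the other two (55 mm high), but standing upright on the table, mouth up, apart from the mat: it is still in use. Origin under its base, z up.
Things that resemble listed ones, but are neither listed nor needed, are in the scene too. What is shaped like the cup_1 but red is not meant.

How it is judged:
By the outcome, as a careful person would: the job done as asked, in the order asked, and still so for the second after the job is handed in, with the robot touching nothing.
It also fails if it takes over 128 s, if anything falls off the work surface, if the arm or the gripper's body presses on something with over 40 N, if the wrist force passes 120 N, or if a joint passes its speed limit or range.

ROBOT

A 7-joint arm with a two-finger parallel gripper is mounted at the origin on the work surface; the furniture and walls round the work are solid. World frame = base frame: x ahead of the robot, y to its left, z up, the work surface at z = 0. Lengths are in mm, angles in rad, forces in N, time in s.
With the tool pointing down it reaches from about 400 to 875 mm from the base axis. Payload 19.3 kg.
Tool frame: the origin (TCP) lies at the very end of the fingers, on their centre line; the grasp point (between the pads) lies 19 mm behind it (grip_point_offset is the z of the grasp point in the tool frame, in mm); z points along the fingers, y is the line along which they close (so a half turn about z gives the same grasp; the last joint's range is limited). The gripper opens to 85 mm and grips with 20 to 120 N. Pads are 22 mm wide; open, the fingers measure 114 mm over their backs; the gripper's body (76 mm by 85 mm) begins 54 mm behind the grasp point. The pads swing forward as they close: fully open they stand 13 mm farther back than shut.
Start: joints at [1.177, 0.521, -0.036, 1.599, 0.021, 1.021, -0.113], TCP at [198.829, -592.521, 231.291] pointing down, gripper open.
Joint ranges: [-2.91, 2.91], [-0.3, 2.13], [-1.5, 1.42], [0.17, 2.43], [-1.26, 4.41], [0.16, 1.93], [-2.52, 2.52]. Speed limits (rad/s): [1.89, 1.89, 2.39, 2.39, 3.01, 3.01, 3.01].

INTERFACE

Orientations are given as a 3x3 rotation matrix whose columns are the frame's x, y, z axes.
In Python, from workcell import movep, movel, goto_joints, open_gripper, clamp, wait, inverse_kinematics, read_state, camera, PlanningError, finish_job, grip_point_offset gives the robot as it stands. Calls block until the motion is done:
- movep(position, orientation): joint-space move of the TCP to a pose.
- movel(position, frame=None, max_speed=150, guard=None): straight line of the TCP; frame=None keeps the orientation; max_speed is the mean speed in mm/s. With guard (N) it stops when the force on the tool has changed by that much, and returns True; else False.
- goto_joints(angles): joint-space move.
- open_gripper() and clamp(): open the fingers fully, or close them until they stop; the grip force is fixed at half the most.
- wait(seconds).
- inverse_kinematics(position, orientation): joint angles nearest the present ones, or None.
- read_state(): the state.
- camera(name): name is "side" or "top" or "wrist"; returns a dict with "image" (420x560x3 uint8, blue, green, red), "range_z" (420x560 float32, mm along the optical axis (not along the pixel's ray), 0 where there is no reading), "fx", "fy", "cx", "cy" (pixels), "cam_to_world" (4x4, takes a point from camera to world coordinates). Camera axes: x right, y up, looking along -z (the intrinsics and any distortion apply to the point x, -y, -z); pixel columns grow to the right and rows downward; lengths in mm; the calibration is good to about 2 mm. A picture is of the moment at which its call begins.
A pose or a line that the arm cannot do raises PlanningError and nothing moves.
- finish_job(): hands the job in; it is judged then, once.
The state is a dict: "time": time; "qpos": joint angles; "qvel": joint speeds; "joint_efforts": joint torques, N m; "eef_pos": TCP position; "tool_rot": TCP orientation; "ft_force": force on the tool from outside, world axes, zero at the start; "torque": the same for the moment, N m; "finger_gap": finger opening in mm; "gripper_force": force on a finger pad.
Only numpy, scipy, OpenCV 4.12 (cv2) and the standard library are available. Lean on these libraries where they do the work, as an engineer would, in place of code of your own. Each camera call takes 0.05 s, during which the arm holds its last target. There are 200 camera calls.

## Working session

There is one attempt and no reset: what is moved stays moved. The work goes in short steps, each a Python script; the robot and the scene stay as the last script left them, time stands still between calls to the robot, and variables do not carry over. Pictures are saved under pics/ and viewed, at most 14 in all, crops included, and the job is handed in when it is done.

```bash
ls; mkdir -p pics; python3 - <<'E'
from workcell import *
import cv2,numpy as np
for n in("top","side"):
    c=camera(n); cv2.imwrite(f"pics/{n}0.png",c["image"]); np.savez(f"{n}0.npz",**{k:np.array(v) for k,v in c.items()})
    print(n,c["fx"],c["cx"],c["cy"],np.round(c["cam_to_world"],3).tolist(),[k for k in c])
print(read_state()["time"],grip_point_offset, read_state()["tool_rot"])
E
```

```text
pics
top 545.9141596112886 280.1489446787238 216.36817916391618 [[0.355, 0.837, -0.417, -261.708], [-0.935, 0.312, -0.169, -474.897], [-0.011, 0.45, 0.893, 1706.405], [0.0, 0.0, 0.0, 1.0]] ['image', 'range_z', 'fx', 'fy', 'cx', 'cy', 'cam_to_world']
side 512.2422691709746 286.6809169129713 211.52101621220405 [[-0.943, 0.223, -0.247, 88.327], [-0.333, -0.613, 0.716, 1056.062], [0.008, 0.758, 0.653, 1223.296], [0.0, 0.0, 0.0, 1.0]] ['image', 'range_z', 'fx', 'fy', 'cx', 'cy', 'cam_to_world']
0.1 -18.700000000000003 [[ 9.48053971e-01  3.18109285e-01 -3.88635154e-04]
 [ 3.18109513e-01 -9.48053536e-01  9.11789825e-04]
 [-7.83981228e-05 -9.88054504e-04 -9.99999509e-01]]
```

View pics/top0.png

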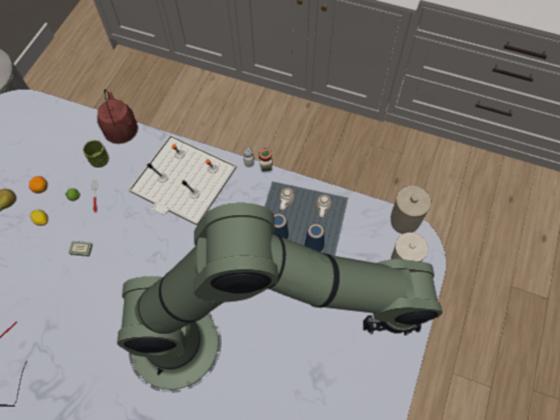

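View pics/side0.png

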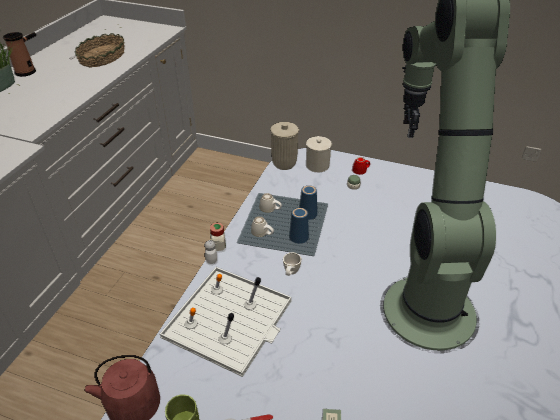

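The top view shows the tray at about (183,178) and the mat at (300,225), partly hidden by the arm. The side view shows orange caps at (219,277) and (192,311), black caps at (257,282) and (230,318), mouth-down cups at (268,203) and (261,227), tumblers at (309,200) and (299,225), and the upright cup at (291,262).

```bash
cat > h.py <<'E'
import cv2,numpy as np
def ray(c,u,v):
    M=np.array(c["cam_to_world"]); d=np.array([(u-c["cx"])/c["fx"],-(v-c["cy"])/c["fy"],-1.0])
    return M[:3,3],M[:3,:3]@d
def onplane(c,u,v,z):
    o,d=ray(c,u,v); return o+d*(z-o[2])/d[2]
def depthpts(c):
    v,u=np.mgrid[:420,:560]; r=np.array(c["range_z"]); M=np.array(c["cam_to_world"])
    p=np.stack([(u-c["cx"])/c["fx"]*r,-(v-c["cy"])/c["fy"]*r,-r],-1)
    P=p@M[:3,:3].T+M[:3,3]; P[r==0]=np.nan; return P
def blobs(mask,minA=6):
    n,l,s,ce=cv2.connectedComponentsWithStats(mask.astype(np.uint8))
    return [(l==i,s[i],ce[i]) for i in range(1,n) if s[i,4]>=minA]
E
python3 - <<'E'
from h import *
for n in("side","top"):
    c=dict(np.load(n+"0.npz")); P=depthpts(c); hsv=cv2.cvtColor(c["image"],cv2.COLOR_BGR2HSV); h,s,v=[hsv[...,i].astype(int) for i in range(3)]
    Z=P[...,2]; R=np.hypot(P[...,0],P[...,1]); ok=(Z>-20)&(Z<180)&(R>300)&(R<1000)
    for nm,m in dict(orange=(h<18)&(s>150)&(v>130),black=(v<45),blue=(h>95)&(h<125)&(s>80)&(v>40),white=(Z>30)&(Z<80)&(s<70)&(v>110)).items():
        for b,st,ce in blobs(m&ok,8):
            q=P[b]; print(n,nm,st,ce.round(),"med",np.nanmedian(q,0).round(),"zmax",np.nanmax(q[:,2]).round(), "mean",np.nanmean(q,0).round())
E
```

```text
side orange [356 158  13   7  40] [362. 161.] med [ 354. -626.   49.] zmax 58.0 mean [ 355. -627.   48.]
side orange [217 274   5   4  17] [219. 276.] med [610. 152.  86.] zmax 93.0 mean [610. 152.  86.]
side orange [190 308   6   5  21] [193. 310.] med [624. 294.  88.] zmax 93.0 mean [624. 293.  88.]
side orange [251 415  22   5  78] [262. 417.] med [344. 480.   7.] zmax 17.0 mean [345. 480.   8.]
side black [300 193   4  14  27] [302. 200.] med [ 491. -273.   84.] zmax 112.0 mean [ 491. -273.   82.]
side black [292 216   3   6  11] [293. 219.] med [ 483. -147.  101.] zmax 111.0 mean [ 483. -148.  101.]
side black [290 223   4  17  34] [292. 230.] med [ 484. -145.   56.] zmax 85.0 mean [ 484. -145.   54.]
side black [255 278   5   8  30] [257. 281.] med [478. 175. 138.] zmax 148.0 mean [478. 175. 136.]
side black [228 313   6   9  33] [230. 317.] med [497. 313. 139.] zmax 148.0 mean [497. 314. 138.]
side black [141 359  10  14  35] [147. 365.] med [621. 518. 143.] zmax 179.0 mean [621. 518. 146.]
side black [ 95 368   5  18  36] [ 97. 377.] med [714. 586. 153.] zmax 180.0 mean [713.
[... 2223 characters left out ...]
p blue [312 227   8   8  55] [315. 230.] med [ 475. -299.  115.] zmax 124.0 mean [ 475. -299.  115.]
top blue [305 234  19  17 208] [315. 243.] med [ 450. -308.   72.] zmax 118.0 mean [ 452. -306.   72.]
top white [244 153   6   3   8] [247. 154.] med [690.  29.  79.] zmax 80.0 mean [690.  30.  78.]
top white [243 155  11   9  61] [248. 159.] med [685.  26.  52.] zmax 72.0 mean [686.  28.  53.]
top white [260 160  13   7  51] [265. 163.] med [685. -39.  67.] zmax 79.0 mean [687. -40.  66.]
top white [280 188  14  20 191] [286. 196.] med [ 593. -154.   52.] zmax 68.0 mean [ 593. -154.   50.]
top white [317 195  14  22 196] [323. 203.] med [ 612. -285.   53.] zmax 67.0 mean [ 612. -283.   51.]
```

```bash
cat >> h.py <<'E'
def down(yaw):  # tool pointing down, tool y axis at angle yaw-90deg, x axis at yaw
    c,s=np.cos(yaw),np.sin(yaw); return np.array([[c,s,0],[s,-c,0],[0,0,-1.0]])
E
python3 - <<'E'
from workcell import *
from h import *
for i,(p,y) in enumerate([((480,-220,380),-.4),((480,230,380),.4)]):
    movep(np.array(p,float),down(y)); c=camera("wrist"); cv2.imwrite(f"pics/w{i}.png",c["image"]); np.savez(f"w{i}.npz",**{k:np.array(v) for k,v in c.items()})
    print(np.round(c["cam_to_world"],2).tolist(),c["fx"])
st=read_state();print(st["time"],st["qpos"])
E
```

```text
[[-0.39, 0.88, 0.26, 546.32], [-0.92, -0.37, -0.11, -249.2], [0.0, -0.28, 0.96, 523.06], [0.0, 0.0, 0.0, 1.0]] 307.76856324854475
[[0.39, 0.88, 0.26, 547.3], [-0.92, 0.37, 0.11, 256.51], [0.0, -0.28, 0.96, 523.26], [0.0, 0.0, 0.0, 1.0]] 307.76856324854475
3.6333 [-0.14776938  0.27798881 -0.52241794  1.61229161  0.14342608  1.2898277
 -1.86671872]
```

View pics/w0.png

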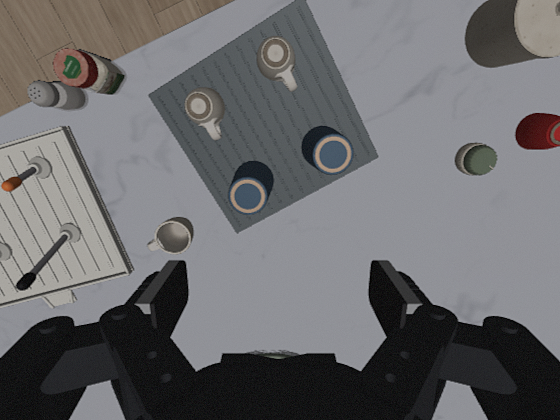

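View pics/w1.png

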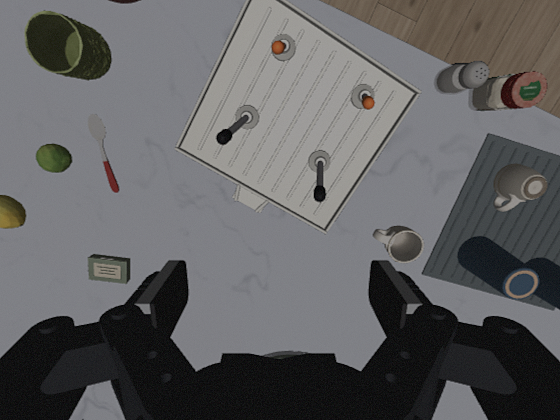

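w0 shows tumbler bases at (248,195) and (333,153). The cup bases are at (202,105) and (277,54), with handles at (214,131) and (290,82). w1 shows orange caps at (278,47) and (368,102), black caps at (223,136) and (319,194), and foot discs at about (283,45), (363,96), (247,117) and (319,160).

```bash
python3 - <<'E'
from h import *
c=dict(np.load("w0.npz")); P=depthpts(c); v,u=np.mgrid[:420,:560]
for nm,(a,b),zt in [("tA",(248,195),115),("tB",(333,153),115),("cA",(202,105),60),("cB",(277,54),60)]:
    m=(np.hypot(u-a,v-b)<45)&(np.abs(P[...,2]-zt)<8); bl=max(blobs(m),key=lambda b:b[1][4])[0]
    (x,y),(w,h),_=cv2.minAreaRect(np.argwhere(bl)[:,::-1].astype(np.float32)); 
    (cx,cy),r=cv2.minEnclosingCircle(np.argwhere(bl)[:,::-1].astype(np.float32))
    o=onplane(c,cx,cy,zt); px=np.linalg.norm(o-c["cam_to_world"][:3,3])/c["fx"]
    print(nm,bl.sum(),"depthmed",np.median(P[bl],0).round(1),"zq",np.percentile(P[bl][:,2],[5,95]).round(),"ray",o.round(1),"rect",onplane(c,x,y,zt).round(1),"diam",round(2*r*px,1))
    if nm[0]=='c':  # handle: raised points beyond the body
        q=P[(np.hypot(u-a,v-b)<60)&(P[...,2]>15)&(P[...,2]<75)]; d=q[:,:2]-o[:2]; rr=np.hypot(*d.T); k=(rr>36)&(rr<58); print("  handle dir deg",np.degrees(np.arctan2(*d[k].mean(0)[::-1])).round(1),k.sum(),rr[k].max().round(), (onplane(c,*{'cA':(214,131),'cB':(290,82)}[nm],30)-o).round(1))
c=dict(np.load("w1.npz")); P=depthpts(c); hsv=cv2.cvtColor(c["image"],cv2.COLOR_BGR2HSV).astype(int)
for nm,(a,b),f,zt in [("SA",(278,47),(283,45),90),("SB",(368,102),(363,96),90),("LA",(223,136),(247,117),145),("LB",(319,194),(319,160),145)]:
    m=(np.hypot(u-a,v-b)<14)&(((hsv[...,0]<20)&(hsv[...,1]>130)&(hsv[...,2]>60)) if nm[0]=="S" else ((hsv[...,2]<50)))&(P[...,2]>zt-20)
    bl=max(blobs(m),key=lambda b:b[1][4]); ce=bl[2]; t=onplane(c,*ce,zt-7)
    # foot: disc boundary by gray level
    ft=onplane(c,*f,11); d=ft-t; print(nm,bl[1],ce.round(1),"depth",np.nanmedian(P[bl[0]],0).round(1),"zmax",np.nanmax(P[bl[0]][:,2]).round(),"cap",t.round(1),"foot",ft.round(1),"lean",round(np.hypot(*d[:2]),1),np.degrees(np.arctan2(d[1],d[0])).round(1))
for p in [(186,237),(402,244)]: pass
print("in use",onplane(dict(np.load("w0.npz")),175,237,55).round(),onplane(c,404,244,55).round())
E
```

```text
tA 1241 depthmed [ 468.7 -172.5  115.5] zq [113. 117.] ray [ 468.5 -172.3  115. ] rect [ 468.7 -173.   115. ] diam 54.9
tB 1383 depthmed [ 476.3 -297.5  115.7] zq [113. 117.] ray [ 476.4 -297.4  115. ] rect [ 476.2 -297.6  115. ] diam 58.0
cA 704 depthmed [ 604.4 -151.9   58. ] zq [54. 61.] ray [ 603.9 -152.8   60. ] rect [ 604.  -152.5   60. ] diam 48.7
  handle dir deg 176.4 98 52.0 [-37.8   3.  -30. ]
cB 806 depthmed [ 624.5 -279.1   58.1] zq [54. 61.] ray [ 623.5 -279.2   60. ] rect [ 623.8 -279.2   60. ] diam 52.3
  handle dir deg -170.7 108 51.0 [-38.   -6.3 -30. ]
SA [272  41  12  13 127] [277.5  47. ] depth [626.2 289.6  89. ] zmax 93.0 cap [627.3 290.1  83. ] foot [646.1 289.1  11. ] lean 18.8 -3.1
SB [362  96  12  13 112] [368.  102.3] depth [611.6 152.2  89. ] zmax 93.0 cap [612.4 151.   83. ] foot [628.4 145.3  11. ] lean 17.0 -19.7
LA [217 129  15  16 173] [224.  136.2] depth [501.9 307.6 143.3] zmax 148.0 cap [501.3 308.1 138. ] foot [528.5 301.4  11. ] lean 28.0 -13.7
LB [314 186  12  16 149] [319.2 193.2] depth [482.2 171.5 142.3] zmax 147.0 cap [481.5 170.7 138. ] foot [511.  166.6  11. ] lean 29.8 -7.9
in use [439. -22.  55.] [443. -13.  55.]
```

```bash
cat > job.py <<'E'
from workcell import *
from h import *
L=np.radians(-7.5); lean=np.array([np.cos(L),np.sin(L)])
OBJ=dict(cA=((604,-152.6),np.radians(-4),17),cB=((624,-279.2),np.radians(9),17),tA=((468.6,-172.5),np.radians(-7.5),61),tB=((476.3,-297.5),np.radians(-7.5),61))
PEG=dict(SA=(625,290),SB=(610,150.5),LA=(498.5,308),LB=(479,170))
HI=dict(c=240,t=290)
def pick(o):
    xy,yaw,z=OBJ[o]; h=HI[o[0]]
    movep(np.array([*xy,h]),down(yaw)); print("hit",movel(np.array([*xy,z]),max_speed=130,guard=15))
    clamp(); s=read_state(); print(o,"gap",s["finger_gap"],"F",s["gripper_force"],s["eef_pos"])
    movel(np.array([*xy,h]),max_speed=150); s=read_state(); print("gap after lift",s["finger_gap"],"t",s["time"])
def shot(n):
    c=camera("wrist"); cv2.imwrite(f"pics/{n}.png",c["image"])
def place(o,p,yaw):
    z0=OBJ[o][2]; xy=np.array(PEG[p])+lean*(3 if o[0]=="c" else 8); h=HI[o[0]]
    movep(np.array([*xy,h]),down(yaw)); ze=z0+38
    a=movel(np.array([*xy,ze+10]),max_speed=120,guard=15)
    if a: print("EARLY CONTACT",read_state()["eef_pos"],read_state()["ft_force"]); return False
    b=movel(np.array([*xy,ze-5]),max_speed=25,guard=6); s=read_state()
    print("contact",b,"z",s["eef_pos"][2],"expected",ze,s["ft_force"]); return True
def release(o):
    open_gripper(); wait(.4); p=read_state()["eef_pos"]; movel(np.array([p[0],p[1],HI[o[0]]]),max_speed=150); print("t",read_state()["time"])
E
python3 - <<'E'
from job import *
for o in OBJ: print(o,inverse_kinematics(np.array([*OBJ[o][0],OBJ[o][2]]),down(OBJ[o][1])) is not None)
for p in PEG: print(p,inverse_kinematics(np.array([*PEG[p],55]),down(0)) is not None)
pick("cA"); shot("w2")
E
```

```text
cA True
cB True
tA True
tB True
SA True
SB True
LA True
LB True
hit False
cA gap 52.400700539192265 F 60.8025721702419 [ 604.35743975 -153.41204355   17.80673212]
gap after lift 51.97200873582059 t 9.125
```

View pics/w2.png

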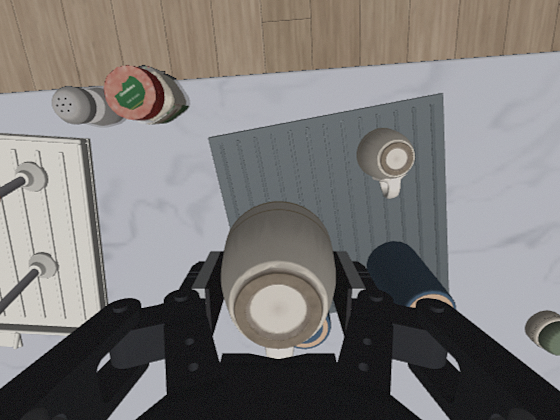

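The cup sits level in the fingers at about (278,290), with its handle toward the palm. I'll hang it now.

```bash
python3 - <<'E'
from job import *
if place("cA","SB",OBJ["cA"][1]): release("cA"); shot("w3")
c=camera("side"); cv2.imwrite("pics/s1.png",cv2.resize(c["image"][220:400,130:330],None,fx=3,fy=3))
E
```

```text
contact True z 55.870939321375246 expected 55 [-0.76469471 -0.67703025  9.26035187]
t 14.5833
```

View pics/s1.png

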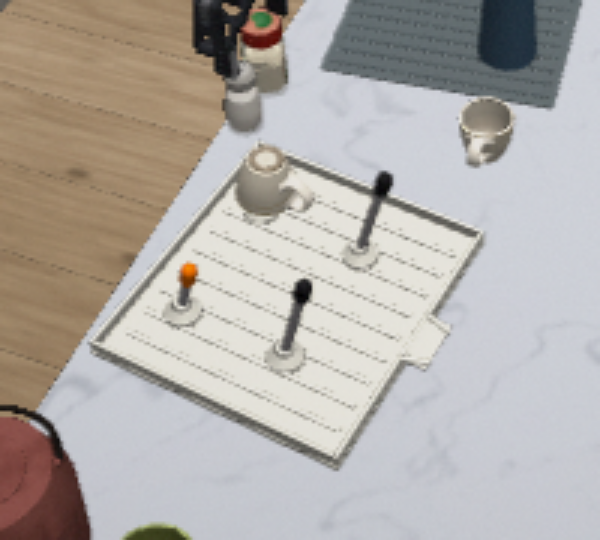

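The first cup hangs on its peg at crop pixel (265,180), slightly tilted and clear of the tray. Contact came within 1 mm of the expected height. Next are the other three.

```bash
python3 - <<'E'
from job import *
for o,p in(("cB","SA"),("tA","LB")):
    pick(o)
    if read_state()["finger_gap"]<40: print("lost"); break
    if not place(o,p,OBJ[o][1]): break
    release(o)
c=camera("side"); cv2.imwrite("pics/s2.png",cv2.resize(c["image"][180:400,130:330],None,fx=2.7,fy=2.7))
E
```

```text
hit False
cB gap 52.19788788742548 F 61.253083602758664 [ 624.35305276 -280.05455108   17.78922314]
gap after lift 51.85080819087769 t 20.1833
contact True z 55.6853831449288 expected 55 [-1.15190928 -0.85892645  9.34866119]
t 26.5
hit False
tA gap 59.17618641705115 F 60.602313118879465 [ 469.11242162 -172.54532264   61.85585631]
gap after lift 59.137060757621185 t 32.2417
contact True z 98.91785890139482 expected 99 [ 0.20799714 -0.8715353   9.21779964]
t 37.85
```

View pics/s2.png

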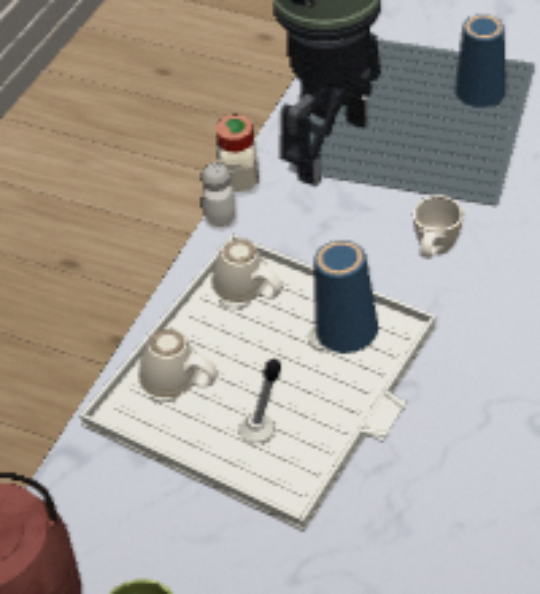

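Both cups, at (237,270) and (168,360), and the first tumbler at (345,295) hang on their pegs. The last tumbler is next.

```bash
python3 - <<'E'
from job import *
pick("tB")
if place("tB","LA",OBJ["tB"][1]): release("tB")
p=read_state()["eef_pos"]; movep(np.array([480,-150,380.]),down(0)); wait(.5)
c=camera("side"); cv2.imwrite("pics/s3.png",cv2.resize(c["image"][180:400,130:330],None,fx=2.7,fy=2.7)); P=depthpts(c)
for n,(x,y) in dict(SA=(625,290),SB=(610,150),LA=(499,308),LB=(479,170)).items():
    q=P[np.hypot(P[...,0]-x,P[...,1]-y)<40]; print(n,"top z",np.nanpercentile(q[:,2],97).round(1))
print(read_state()["time"])
E
```

```text
hit False
tB gap 57.33585251301051 F 61.284922530903714 [ 476.75838774 -297.7168477    61.80150673]
gap after lift 57.258376080354054 t 43.5833
contact True z 99.17560680781115 expected 99 [-1.58268466 -1.5318953  10.65826234]
t 50.0833
SA top z 99.2
SB top z 99.7
LA top z 155.6
LB top z 155.0
52.3417
```

View pics/s3.png

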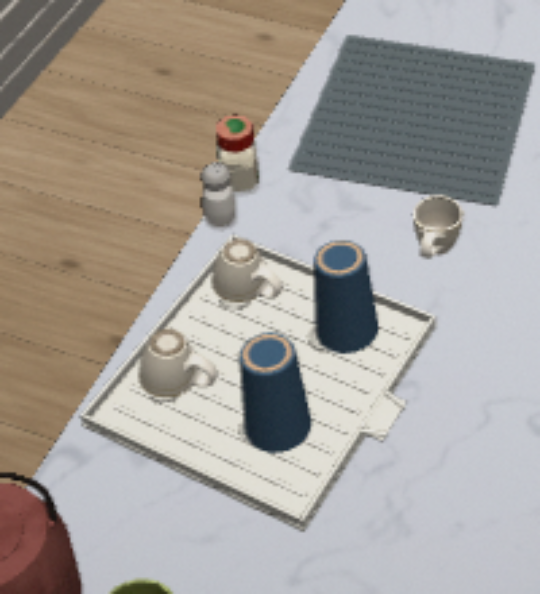

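All four hang at the right heights (tops about 99 mm and 155 mm), and the upright cup at (437,225) has not moved.

```bash
python3 -c "
from workcell import *
print(finish_job())"
```

```text
the job is handed in; nothing more can be done
None
```

The job is handed in: both white cups hang on the short pegs and both tumblers on the long pegs, all mouth-down with the rims clear of the tray, the cup in use was not touched, and the clock read about 52 s.

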